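# Close the two-part plaster mould

## Task

Close the plaster mould on the casting board: take the loose large mould half from the table, set it upright on the board and push it flush against the half that is fixed there, sides in line, so that the two half-round pour holes make one round hole. Plaster chips, so do not drop, ram or topple it, and leave the other things where they are.

Things in the scene. Friction and masses are not known exactly. Their poses are not given: they have to be found in the camera images.
- half_center (a point): Centre (half-way up) of the loose large mould half, an upright white plaster block 50 mm thick (its x) x 62 mm wide (its y) x 72 mm high (z, up), 0.17 to 0.35 kg. Back (-x) and side (+-y) faces are plain and flat; it can be gripped across the 62 mm width; pushed near its top it tips. It starts upright on the table left or right of the casting board, joint face (+x) turned roughly away from the robot.
- half_joint (a point): Middle of the loose half's flat joint face: 25 mm along its +x from its centre, half-way up; +x points out of the face. In the face is an upright half-round channel of radius 18 mm (half the pour hole), open at the top.
- fixed_joint (a point): Middle of the fixed half's joint face, 36 mm above the board's top. The fixed half is the loose one's twin, fast on the board, its joint face and half-round channel looking roughly towards the robot (-x of this frame); x points into the fixed half, y along the face, z up. The loose half is home when half_joint meets this point with axes parallel.
- board: Plywood casting board fixed on the table, 240 mm (x) x 130 mm (y) x 12 mm thick; origin at the middle of its underside. At its far (+x) end a 50 mm high wooden fence with the fixed half in front of it; the fixed joint face is at x = 55 mm, and the board is bare from there to its near edge at x = -120 mm.
- small_half: Bystander: smaller plaster mould half, 34 x 46 x 60 mm high, of another mould; not needed. Origin at the centre of its underside.
- mug: Bystander: terracotta mug, rim radius 40 mm, 85 mm high. Origin at the centre of its underside.
- bowl: Bystander: terracotta bowl, rim radius 55 mm, 50 mm high. Origin at the centre of its underside.
- glaze_jar: Bystander: capped glaze jar, radius 35 mm, 90 mm high. Origin at the centre of its underside.
- brush: Bystander: glaze brush lying flat, about 0.2 m long.
- rib: Bystander: flat dark wooden throwing rib, 50 x 90 x 7 mm. Origin at the centre of its underside.
Mind the look-alikes: they are no part of the job. What is shaped like the part that bears half_center but brown, orange or pink is not meant.

How it is judged:
At the end, for the whole second after the job is handed in: The loose half stands upright and at rest on the board, its joint face against the fixed half's: gap under 3 mm, faces parallel within 0.06 rad, sides in line within 6 mm, level within 4 mm (x of half_joint in the frame of fixed_joint between -0.003 and 0.003 m and y of half_joint in the frame of fixed_joint between -0.006 and 0.006 m and z of half_joint in the frame of fixed_joint between -0.004 and 0.004 m and angle between the x axis of half_joint and the x axis of fixed_joint, either way round below 0.06 rad and angle between half_center's own z axis and vertical below 0.05 rad and linear speed of half below 0.01 m/s); the robot touches nothing.
It fails at once if the loose half is toppled (tilted more than 0.6 rad) (angle between half_center's own z axis and vertical above 0.6 rad).
It fails at once if the loose half is dropped on or rammed into the board or the fixed half (over 120 N) (contact force between half and board above 120 N).
It fails at once if another thing is shifted by more than 30 mm (distance of any of small_half, mug, bowl, glaze_jar, brush, rib from where it was at the start of the episode above 0.03 m).
It also fails if it takes over 40 s, if anything falls off the work surface, if the arm or the gripper's body presses on something with over 40 N, if the wrist force passes 120 N, or if a joint passes its speed limit or range.

## Robot

A 6-joint arm with a two-finger parallel gripper is mounted at the origin on the work surface. World frame = base frame: x ahead of the robot, y to its left, z up, the work surface at z = 0. Lengths are in m, angles in rad, forces in N, time in s.
With the tool pointing down it reaches from about 0.325 to 0.85 m from the base axis. Payload 4.4 kg.
Tool frame: the origin (TCP) lies midway between the tips of the shut fingers; the grasp point (between the pads) lies 19 mm behind it; x points along the fingers, y is the direction in which the jaws open and shut, and the axes are right-handed (so a half turn about x gives the same grasp; the last joint's range is limited). The gripper opens to 94 mm and grips with 3 to 60 N. Pads are 16 mm wide; open, the fingers measure 119 mm over their backs; the gripper's body (75 mm by 177 mm) begins 78 mm behind the grasp point.
Start: joints at [1.036, 0.207, 1.542, -0, 1.393, -0.15], TCP at [0.215, 0.533, 0.205] pointing down, gripper open.
Joint ranges: [-2.73, 2.73], [-0.86, 2.22], [0.23, 2.46], [-1.11, 4.25], [0.08, 2.63], [-2.82, 2.82]. Speed limits (rad/s): [2.79, 2.79, 3.14, 3.14, 3.14, 3.14].

## Interface

Orientations are given as a rotation vector (axis times angle).
In Python, from rig import * gives the robot as it stands.
- The arm moves only by the tool move_arm, never from a script. Its argument "plan" is a list of rows, each a list of 3 entries, a list of its own where there are three numbers: the shift along the tool's x, y, z in mm, then the turn, a rotation vector about the tool's x, y, z in degrees, then the closure in counts, from 0 (fully open) to 255 (shut). In form: [[[tx, ty, tz], [rx, ry, rz], gripper], ...]. A call has 1 to 10 rows; each row shifts and turns the commanded pose from where the row before left it, along the tool's axes as they then stand; what a row does not reach is not made up. A row lasts 1/8 s, in which the tool goes at most 62.5 mm and 10.7 degrees, less where a joint would pass 70% of its speed; a pose out of reach is approached as far as the arm can. A call is refused whole if a number of a shift passes 62.5 or a number of a turn 10.7, either way. A call with a gripper value outside its range is refused whole. The fingers move at their own pace and stop on an object; "force" is the grip in N (left out, the last holds). Time passes only in rows, so rows that do not move let the fingers close. It gives the time, the measured TCP pose, the force and the opening at its end, in the units of the state.
- sense(): the state, without advancing time (a new reading comes with each control period).
- get_image(name): name is "scene" or "top"; returns the picture (384x512x3 uint8, red, green, blue); there is no depth.
- calibration(name): a dict with "fx", "fy", "cx", "cy" (pixels), "k1" (the pictures are not rectified: a ray, as slopes to the right and down, at radius r is drawn at 1 + k1 r^2 times it, then the intrinsics apply), "position" and "attitude" of the camera in the world. Camera axes: x right, y down, z forward; pixel columns grow to the right and rows downward; lengths in m; the calibration is good to about 2 mm. A picture is of the moment at which its call begins. calibration takes no time and is no camera call.
- hand_in(): hands the job in, once; it reports no verdict.
The state is a dict: "time": time; "qpos": joint angles; "qd": joint speeds; "joint_torque": joint torques, N m; "tool_pos": TCP position; "ee_rot": TCP orientation; "force": force on the tool from outside, world axes, zero at the start; "wrist_torque": the same for the moment, N m; "gripper_width": opening from 0.0 (shut) to 1.0 (fully open).
Only numpy, scipy, OpenCV 4.12 (cv2) and the standard library are available. Lean on these libraries where they do the work, as an engineer would, in place of code of your own. Each camera call takes 0.05 s, during which the arm holds its last target. There are 200 camera calls.

## Working session

There is one attempt and no reset: what is moved stays moved. The work goes in short steps, Python scripts to look and compute and a tool call to move; the robot and the scene stay as the last step left them, time stands still between calls to the robot, and variables do not carry over. Pictures are saved under pics/ and viewed, about 8 in all and at most 12, crops included, and the job is handed in when it is done.

Besides the shell and the picture viewer there is one more tool, called after "Emit:" in YAML: its name, and indented under it one key for each argument. move_arm: Moves the arm, as the interface text tells. Its arguments: {"type":"object","properties":{"plan":{"type":"array","items":{"type":"array"}},"force":{"type":"number"}},"required":["plan"]}

```bash
mkdir -p pics; ls; python3 - <<'E'
from rig import *
import cv2
for n in("scene","top"):
    cv2.imwrite(f"pics/{n}0.png",get_image(n)[:,:,::-1]); print(n,calibration(n))
print(sense())
E
```

```text
pics
scene {'fx': 352.9039519033821, 'fy': 352.9039519033821, 'cx': 252.71677929794524, 'cy': 189.10245078277433, 'k1': -0.10839787928735799, 'position': array([0.93963002, 0.71440923, 0.78334117]), 'attitude': array([-0.70426713, -2.59006583,  1.19198117])}
top {'fx': 409.03727828308104, 'fy': 409.03727828308104, 'cx': 259.82573896312067, 'cy': 188.19350277620757, 'k1': -0.06754530446659705, 'position': array([ 0.46600875, -0.00151174,  1.44557622]), 'attitude': array([-2.16733848,  2.20522071, -0.05732698])}
{'time': 0.1, 'qpos': array([ 1.03652524e+00,  2.07341287e-01,  1.54278917e+00,  1.03771783e-05,
        1.39353922e+00, -1.50457746e-01]), 'qd': array([ 0.00082818, -0.00260811, -0.00451463, -0.00031188, -0.00176893,
        0.00101876]), 'joint_torque': array([-3.56478849e-04, -3.71865463e+01, -2.82290947e+01,  6.99992920e-02,
        3.10840295e-02, -1.60297333e-05]), 'tool_pos': array([0.21492032, 0.53253171, 0.20441366]), 'ee_rot': array([ 0.29960017,  1.55044989, -0.30268381]), 'force': array([0.14740263, 0.45391013, 0.91242408]), 'wrist_torque': array([-0.00677932, -0.01119245,  0.00398494]), 'gripper_width': 1.0003353674143765}
```

View pics/scene0.png

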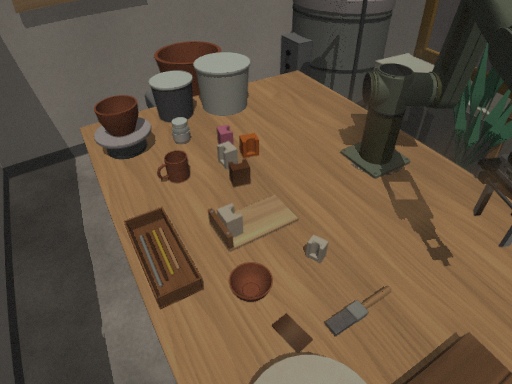

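View pics/top0.png

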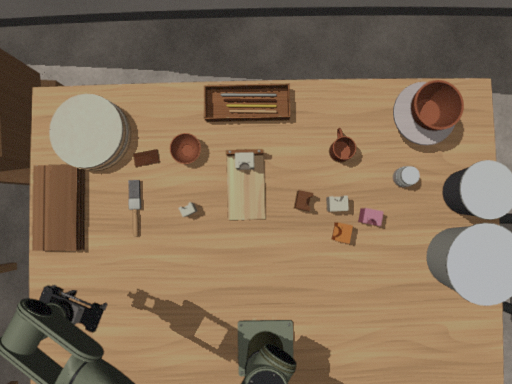

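The scene shows the board at (246,187) in top, with the fixed half at (244,160). Lookalikes in top are white (188,210), white (339,203), brown (304,201), orange (342,233) and pink (372,217). Next is a close crop to choose between the two white ones.

```bash
python3 - <<'E'
import cv2,numpy as np
t=cv2.imread("pics/top0.png");s=cv2.imread("pics/scene0.png")
f=lambda im,x,y:cv2.resize(im[y-22:y+22,x-30:x+30],(390,286),interpolation=cv2.INTER_CUBIC)
cv2.imwrite("pics/crop1.png",np.vstack([np.hstack([f(t,188,210),f(t,330,205)]),np.hstack([f(s,316,248),f(s,228,155)])]))
E
```

```text
(no output)
```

View pics/crop1.png

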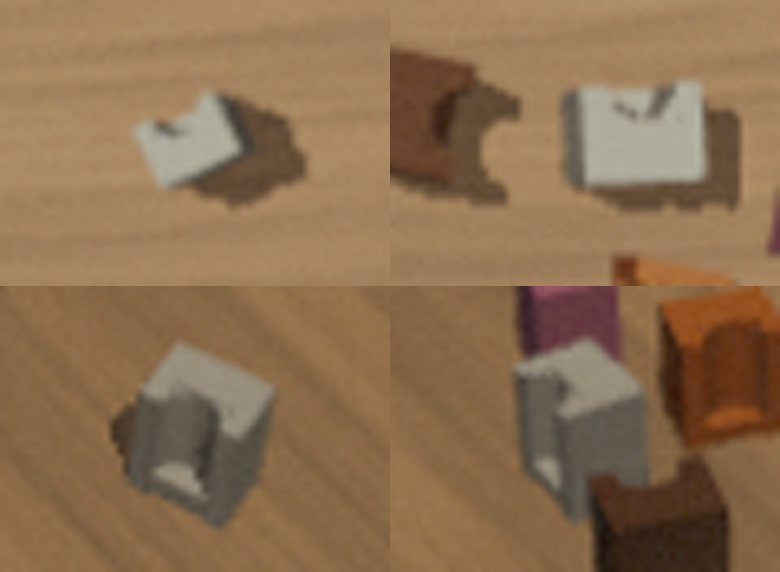

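The right white block at top (339,203) is about 18.5 px wide, which is 62 mm, so it is the target. The left one is about 13 px or 46 mm, the small_half. Next I measure the top faces and the board.

```bash
cat > h.py <<'E'
from rig import *
import cv2,numpy as np
from scipy.spatial.transform import Rotation as R
def toz(n,px,z):
    c=calibration(n);K=np.array([[c['fx'],0,c['cx']],[0,c['fy'],c['cy']],[0,0,1]])
    u=cv2.undistortPoints(np.float64(px).reshape(-1,1,2),K,np.array([c['k1'],0,0,0]))[:,0]
    d=R.from_rotvec(c['attitude']).apply(np.c_[u,np.ones(len(u))]);p=np.array(c['position'])
    return p+d*((z-p[2])/d[:,2])[:,None]
def face(im,x,y,w,z,thr,n="top",maxsat=45):
    """white top face near x,y -> centre, yaw(mod 90), sizes"""
    k=8;c=cv2.resize(im[y-w:y+w,x-w:x+w],None,fx=k,fy=k,interpolation=cv2.INTER_CUBIC)
    hsv=cv2.cvtColor(c,cv2.COLOR_RGB2HSV)
    m=((hsv[...,2]>thr)&(hsv[...,1]<maxsat)).astype(np.uint8)
    cs,_=cv2.findContours(m,0,1);q=max(cs,key=cv2.contourArea)
    b=cv2.boxPoints(cv2.minAreaRect(q));px=(b+.5)/k-.5+[x-w,y-w]
    P=toz(n,px,z)[:,:2];e=P[1]-P[0],P[2]-P[1]
    # contour in mm too
    return P.mean(0),[np.round(1e3*np.linalg.norm(v),1) for v in e],[np.degrees(np.arctan2(v[1],v[0])) for v in e],P
E
python3 - <<'E'
from h import *
im=get_image("top")
for nm,x,y,z in(("loose",339,203,.072),("fixed",244,160,.084),("small",188,210,.06)):
  for thr in(125,145):
    r=face(im,x,y,18,z,thr);print(nm,thr,*[np.round(a,4) for a in r[:3]]);print(np.round(r[3],4).tolist())
for x,y in((339,208),(331,203),(244,155),(244,167),(246,200),(235,190),(230,190),(246,222),(275,200)):print(x,y,im[y,x],cv2.cvtColor(im[y:y+1,x:x+1],cv2.COLOR_RGB2HSV)[0,0])
f=lambda x,y:cv2.resize(im[y-36:y+44,x-50:x+50],(800,600)[:2],interpolation=cv2.INTER_CUBIC)
cv2.imwrite("pics/crop2.png",cv2.resize(im[145:225,205:285],(560,560),interpolation=cv2.INTER_CUBIC)[:,:,::-1])
E
```

```text
loose 125 [ 0.4948 -0.253 ] [63.7 49.7] [ -88.3508 -178.9688]
[[0.5187, -0.2207], [0.5206, -0.2843], [0.4709, -0.2852], [0.4691, -0.2217]]
loose 145 [ 0.4947 -0.2539] [62.1 49.5] [ -87.9422 -178.5566]
[[0.5184, -0.2222], [0.5206, -0.2843], [0.4711, -0.2855], [0.4689, -0.2235]]
fixed 125 [0.6453 0.0608] [62.6 50.8] [ -89.673  -179.5249]
[[0.6705, 0.0924], [0.6709, 0.0298], [0.6201, 0.0294], [0.6197, 0.0918]]
fixed 145 [0.6459 0.0613] [62.  49.8] [ -89.0911 -178.9487]
[[0.6703, 0.0928], [0.6713, 0.0308], [0.6216, 0.0299], [0.6205, 0.0917]]
small 125 [0.4833 0.2594] [45.9 34.5] [ -65.5721 -155.013 ]
[[0.4895, 0.2876], [0.5085, 0.2458], [0.4772, 0.2312], [0.4582, 0.2729]]
small 145 [0.4837 0.2602] [44.6 33.5] [ -65.2383 -154.6772]
[[0.4895, 0.2876], [0.5082, 0.2471], [0.4779, 0.2327], [0.4592, 0.2732]]
339 208 [177 173 157] [ 24  29 177]
331 203 [176 173 157] [ 25  28 176]
244 155 [175 171 155] [ 24  29 175]
244 167 [113 105  94] [ 17  43 113]
246 200 [175 146 113] [ 16  90 175]
235 190 [174 164 126] [ 24  70 174]
230 190 [173 167 129] [ 26  65 173]
246 222 [159 126  92] [ 15 107 159]
275 200 [164 131  95] [ 16 107 164]
```

View pics/crop2.png

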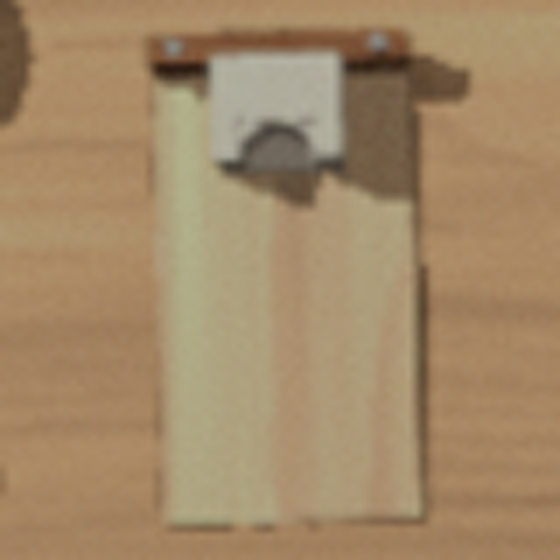

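```bash
python3 - <<'E'
from h import *
q=lambda *p:[[205+a/7-.43,145+b/7-.43] for a,b in p]
P=toz("top",q((155,80),(166,522),(414,120),(424,520)),.012)[:,:2]
print(P.round(4)); 
for a,b in((1,0),(3,2),(3,1)):
    v=P[b]-P[a];print(np.degrees(np.arctan2(v[1],v[0])))
s=sense();print(R.from_rotvec(s['ee_rot']).as_matrix().round(4),s['tool_pos'])
E
```

```text
[[ 0.6696  0.125 ]
 [ 0.447   0.1222]
 [ 0.6468 -0.0054]
 [ 0.4458 -0.0068]]
0.7245760875057102
0.41403912529516645
89.49214398205673
[[-8.000e-04  3.745e-01  9.272e-01]
 [-1.500e-03  9.272e-01 -3.745e-01]
 [-1.000e+00 -1.700e-03 -2.000e-04]] [0.21501846 0.53262389 0.20457671]
```

Emit:
move_arm:
  plan:
    - [[0,0,0],[-7.9,0,0],0]
    - [[0,0,0],[-7.9,0,0],0]
    - [[0,0,0],[-7.9,0,0],0]
    - [[0,-53,17],[0,0,0],0]
    - [[0,-53,17],[0,0,0],0]
    - [[0,-53,17],[0,0,0],0]
    - [[0,-53,17],[0,0,0],0]
    - [[0,-53,17],[0,0,0],0]
    - [[0,-53,17],[0,0,0],0]
    - [[0,-53,17],[0,0,0],0]
  force: 25

```text
time: 1.4
tool_pos: [0.3455, 0.1642, 0.2054]
ee_rot: [-0.024, 1.57, 0.024]
force: [0.5, 0.2, -0.1]
gripper_width: 0.996
```

Emit:
move_arm:
  plan:
    - [[0,-53,17],[0,0,0],0]
    - [[0,-53,17],[0,0,0],0]
    - [[0,-53,17],[0,0,0],0]
    - [[0,-53,17],[0,0,0],0]
    - [[0,-53,17],[0,0,0],0]
    - [[0,-53,17],[0,0,0],0]
    - [[0,-53,17],[0,0,0],0]
    - [[0,-52,17],[0,0,0],0]
    - [[0,0,0],[0,0,0],0]
    - [[0,0,0],[0,0,0],0]

```text
time: 2.65
tool_pos: [0.4933, -0.2522, 0.2047]
ee_rot: [-0.022, 1.572, 0.024]
force: [0.3, 0.6, 0.8]
gripper_width: 1.0
```

```bash
cat > rel.py <<'E'
from h import *
import sys
x,y,yaw=map(float,sys.argv[1:4]);s=sense();M=R.from_rotvec(s['ee_rot']).as_matrix()
print(s['time'],s['tool_pos'].round(4),'F',s['force'].round(1),'T',s['wrist_torque'].round(2),'w',round(s['gripper_width']*94,1),'tilt deg',np.degrees(np.arcsin(M[:2,0])).round(2))
yz=np.degrees(np.arctan2(M[1,2],M[0,2]));print('tool yaw',yz.round(2),'turn rx',round(yz-yaw,2))
d=np.array([x,y,s['tool_pos'][2]])-s['tool_pos'];print('shift tool mm',(M.T@d*1e3).round(1))
E
python3 rel.py .4947 -.2535 1.7
```

```text
2.65 [ 0.4933 -0.2522  0.2047] F [0.3 0.6 0.8] T [ 0.04 -0.   -0.04] w 94.0 tilt deg [-0.08  0.09]
tool yaw 1.69 turn rx -0.01
shift tool mm [-0.  -1.4  1.4]
```

Emit:
move_arm:
  plan:
    - [[45,-1.4,1.4],[0,0,0],0]
    - [[45,0,0],[0,0,0],0]
    - [[35,0,0],[0,0,0],0]
    - [[30,0,0],[0,0,0],0]
    - [[20,0,0],[0,0,0],0]
    - [[7,0,0],[0,0,0],0]
    - [[0,0,0],[0,0,0],0]
    - [[0,0,0],[0,0,0],0]

```text
time: 3.65
tool_pos: [0.4962, -0.2545, 0.0248]
ee_rot: [-0.025, 1.569, 0.023]
force: [0.1, -0.8, 0.3]
gripper_width: 0.999
```

```bash
python3 rel.py .4947 -.2535 1.7; python3 - <<'E'
from h import *
a=get_image("top")[170:240,290:390];b=get_image("scene")[120:190,185:285]
cv2.imwrite("pics/c3.png",np.hstack([cv2.resize(i,(400,280),interpolation=cv2.INTER_CUBIC) for i in(a,b)])[:,:,::-1])
E
```

```text
3.65 [ 0.4962 -0.2545  0.0248] F [ 0.1 -0.8  0.3] T [ 0.04  0.01 -0.02] w 93.9 tilt deg [ 0.11 -0.08]
tool yaw 1.74 turn rx 0.04
shift tool mm [-0.   1.  -1.5]
```

View pics/c3.png

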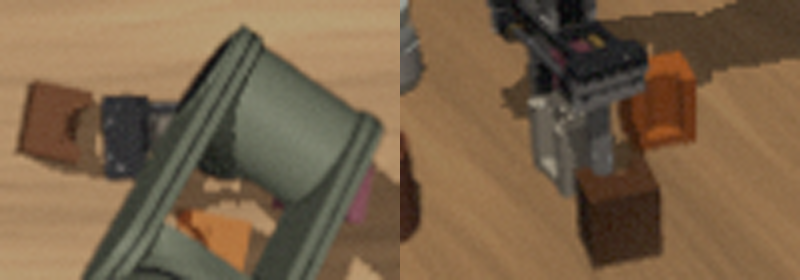

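The fingers straddle the white block, and the brown lookalike is clear of them. Closing.

Emit:
move_arm:
  plan:
    - [[0,0,0],[0,0,0],60]
    - [[0,0,0],[0,0,0],80]
    - [[0,0,0],[0,0,0],110]
    - [[0,0,0],[0,0,0],150]
    - [[0,0,0],[0,0,0],150]
    - [[0,0,0],[0,0,0],150]
  force: 30

```text
time: 4.5
tool_pos: [0.4954, -0.2545, 0.0235]
ee_rot: [-0.024, 1.571, 0.023]
force: [-1.2, -1.0, 0.5]
gripper_width: 0.66
```

Emit:
move_arm:
  plan:
    - [[-10,0,0],[0,0,0],150]
    - [[-20,0,0],[0,0,0],150]
    - [[-35,0,0],[0,0,0],150]
    - [[-40,0,0],[0,0,0],150]
    - [[-20,0,0],[0,0,0],150]
    - [[0,0,0],[0,0,0],150]

```text
time: 5.25
tool_pos: [0.4964, -0.2547, 0.1505]
ee_rot: [-0.025, 1.567, 0.022]
force: [-0.7, 0.4, -3.5]
gripper_width: 0.657
```

```bash
python3 rel.py .570 .0610 0.7
```

```text
5.25 [ 0.4964 -0.2547  0.1505] F [-0.7  0.4 -3.5] T [ 0.03 -0.   -0.  ] w 61.8 tilt deg [ 0.19 -0.12]
tool yaw 1.72 turn rx 1.02
shift tool mm [ -0.4 313.4  83. ]
```

Emit:
move_arm:
  plan:
    - [[0,20,5],[0.5,0,0],150]
    - [[0,45,10],[0.5,0,0],150]
    - [[0,50,15],[0,0,0],150]
    - [[0,50,15],[0,0,0],150]
    - [[0,50,15],[0,0,0],150]
    - [[0,45,10],[0,0,0],150]
    - [[0,35,8],[0,0,0],150]
    - [[0,18,5],[0,0,0],150]
    - [[0,0,0],[0,0,0],150]
    - [[0,0,0],[0,0,0],150]

```text
time: 6.5
tool_pos: [0.5732, 0.0587, 0.1479]
ee_rot: [-0.01, 1.572, 0.008]
force: [0.1, 0.2, -3.1]
gripper_width: 0.659
```

```bash
python3 rel.py .573 .0610 0.7;python3 - <<'E'
from h import *
a=get_image("top")[140:230,200:300];b=get_image("scene")[180:260,180:310]
cv2.imwrite("pics/c4.png",np.hstack([cv2.resize(i,(400,360),interpolation=cv2.INTER_CUBIC) for i in(a,b)])[:,:,::-1])
E
```

```text
6.5 [0.5732 0.0587 0.1479] F [ 0.1  0.2 -3.1] T [ 0.03  0.03 -0.04] w 62.0 tilt deg [-0.07 -0.05]
tool yaw 0.66 turn rx -0.04
shift tool mm [-0.   2.3 -0.2]
```

View pics/c4.png

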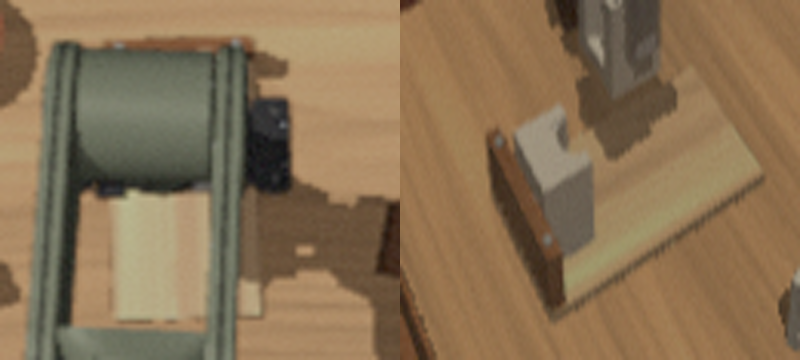

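Emit:
move_arm:
  plan:
    - [[15,2,0],[0,0,0],150]
    - [[30,0,0],[0,0,0],150]
    - [[30,0,0],[0,0,0],150]
    - [[17,0,0],[0,0,0],150]
    - [[10,0,0],[0,0,0],150]
    - [[5,0,0],[0,0,0],150]
    - [[0,0,0],[0,0,0],150]
    - [[0,0,0],[0,0,0],150]

```text
time: 7.6
tool_pos: [0.5746, 0.0619, 0.0425]
ee_rot: [-0.01, 1.569, 0.01]
force: [0.9, 0.9, -2.9]
gripper_width: 0.656
```

```bash
python3 rel.py .573 .0610 0.7;python3 - <<'E'
from h import *
b=get_image("scene")[185:245,205:285]
cv2.imwrite("pics/c5.png",cv2.resize(b,(640,480),interpolation=cv2.INTER_CUBIC)[:,:,::-1])
E
```

```text
7.6 [0.5746 0.0619 0.0425] F [ 0.9  0.9 -2.9] T [ 0.07  0.06 -0.02] w 61.6 tilt deg [ 0.12 -0.  ]
tool yaw 0.72 turn rx 0.02
shift tool mm [-0.  -0.9 -1.6]
```

View pics/c5.png

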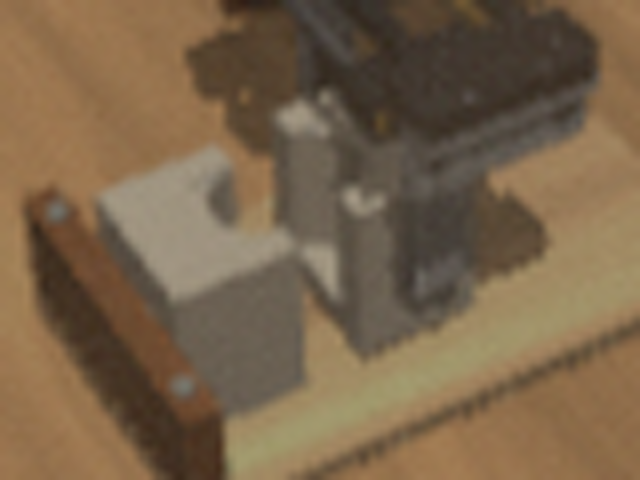

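The half is about 20 mm in front of the fixed one, square and just above the board. I lower it gently.

Emit:
move_arm:
  plan:
    - [[2,0,0],[0,0,0],150]
    - [[2,0,0],[0,0,0],150]
    - [[1,0,0],[0,0,0],150]
    - [[1,0,0],[0,0,0],150]
    - [[0,0,0],[0,0,0],150]

```text
time: 8.28
tool_pos: [0.5738, 0.0619, 0.0355]
ee_rot: [-0.01, 1.571, 0.01]
force: [0.0, -1.0, -2.2]
gripper_width: 0.655
```

```bash
python3 rel.py .590 .0610 0.7
```

```text
8.275 [0.5738 0.0619 0.0355] F [ 0.  -1.  -2.2] T [0.04 0.06 0.  ] w 61.6 tilt deg [ 0.01 -0.  ]
tool yaw 0.71 turn rx 0.01
shift tool mm [ 0.  -1.1 16.2]
```

Emit:
move_arm:
  plan:
    - [[0.5,0,0],[0,0,0],150]
    - [[0.5,0,0],[0,0,0],150]
    - [[0,0,0],[0,0,0],150]

```text
time: 8.65
tool_pos: [0.5738, 0.0619, 0.0355]
ee_rot: [-0.01, 1.571, 0.01]
force: [-3.4, -0.7, 5.1]
gripper_width: 0.663
```

Emit:
move_arm:
  plan:
    - [[0.5,0,0],[0,0,0],150]
    - [[0,0,0],[0,0,0],150]

```text
time: 8.9
tool_pos: [0.5738, 0.0619, 0.0355]
ee_rot: [-0.01, 1.571, 0.01]
force: [-4.8, -0.4, 8.1]
gripper_width: 0.655
```

Emit:
move_arm:
  plan:
    - [[-0.8,0,0],[0,0,0],150]
    - [[0,0,4],[0,0,0],150]
    - [[0,-0.5,6],[0,0,0],150]
    - [[0,0,5],[0,0,0],150]
    - [[0,0,2],[0,0,0],150]
    - [[0,0,1],[0,0,0],150]
    - [[0,0,0],[0,0,0],150]

```text
time: 9.78
tool_pos: [0.5903, 0.0618, 0.0355]
ee_rot: [-0.01, 1.574, 0.01]
force: [-6.7, -0.2, 9.3]
gripper_width: 0.66
```

Emit:
move_arm:
  plan:
    - [[0,0,1],[0,0,0],150]
    - [[0,0,1],[0,0,0],150]
    - [[0,0,0],[0,0,0],150]

```text
time: 10.15
tool_pos: [0.5924, 0.0618, 0.0355]
ee_rot: [-0.01, 1.574, 0.01]
force: [-7.1, -0.3, 9.2]
gripper_width: 0.66
```

Emit:
move_arm:
  plan:
    - [[0,0,1],[0,0,0],150]
    - [[0,0,1],[0,0,0],150]
    - [[0,0,0],[0,0,0],150]

```text
time: 10.52
tool_pos: [0.5944, 0.0618, 0.0356]
ee_rot: [-0.01, 1.574, 0.01]
force: [-6.5, 0.3, 9.3]
gripper_width: 0.658
```

Emit:
move_arm:
  plan:
    - [[0,0,1],[0,0,0],150]
    - [[0,0,0.5],[0,0,0],150]
    - [[0,0,0],[0,0,0],150]

```text
time: 10.9
tool_pos: [0.5956, 0.0619, 0.0355]
ee_rot: [-0.01, 1.574, 0.01]
force: [-6.8, -0.5, 8.8]
gripper_width: 0.656
```

Emit:
move_arm:
  plan:
    - [[0,0,1],[0,0,0],150]
    - [[0,0,0],[0,0,0],150]

```text
time: 11.15
tool_pos: [0.5956, 0.0618, 0.0355]
ee_rot: [-0.01, 1.577, 0.01]
force: [-11.6, -0.5, 12.7]
gripper_width: 0.655
```

Emit:
move_arm:
  plan:
    - [[0,0,1],[0,0,0],150]
    - [[0,0,0],[0,0,0],150]

```text
time: 11.4
tool_pos: [0.5957, 0.0619, 0.0355]
ee_rot: [-0.01, 1.579, 0.01]
force: [-13.4, -0.7, 14.1]
gripper_width: 0.661
```

Emit:
move_arm:
  plan:
    - [[0,0,1],[0,0,0],150]
    - [[0,0,0],[0,0,0],150]

```text
time: 11.65
tool_pos: [0.5958, 0.0619, 0.0355]
ee_rot: [-0.01, 1.581, 0.01]
force: [-15.7, -0.7, 15.2]
gripper_width: 0.657
```

The face has made contact: x stalls at 0.5957 and the force is rising. I relax the push, release and retreat.

Emit:
move_arm:
  plan:
    - [[-0.8,0,0],[0,0,0],150]
    - [[0,0,-1.5],[0,0,0],150]
    - [[0,0,0],[0,0,0],90]
    - [[0,0,0],[0,0,0],70]
    - [[0,0,0],[0,0,0],30]
    - [[0,0,0],[0,0,0],0]
    - [[0,0,0],[0,0,0],0]
    - [[0,0,0],[0,0,0],0]
  force: 10

```text
time: 12.65
tool_pos: [0.5988, 0.0617, 0.0355]
ee_rot: [-0.01, 1.571, 0.01]
force: [0.1, 0.8, -0.2]
gripper_width: 0.998
```

Emit:
move_arm:
  plan:
    - [[-15,0,0],[0,0,0],0]
    - [[-40,0,0],[0,0,0],0]
    - [[-50,0,0],[0,0,0],0]
    - [[-30,0,-50],[0,0,0],0]
    - [[0,0,-60],[0,0,0],0]
    - [[0,-50,-30],[0,0,0],0]
    - [[0,-60,0],[0,0,0],0]
    - [[0,-60,0],[0,0,0],0]
    - [[0,-60,0],[0,0,0],0]
    - [[0,0,0],[0,0,0],0]

```text
time: 13.9
tool_pos: [0.4619, -0.1741, 0.1721]
ee_rot: [-0.007, 1.568, 0.003]
force: [-0.5, 0.9, 0.1]
gripper_width: 0.996
```

```bash
python3 rel.py .595 .061 0.7;python3 - <<'E'
from h import *
im=get_image("top");s=get_image("scene")
cv2.imwrite("pics/c6.png",np.hstack([cv2.resize(i,(400,400),interpolation=cv2.INTER_CUBIC) for i in(im[145:195,220:270],s[190:250,205:265])])[:,:,::-1])
E
```

```text
13.9 [ 0.4619 -0.1741  0.1721] F [-0.5  0.9  0.1] T [0.06 0.01 0.  ] w 93.6 tilt deg [ 0.13 -0.13]
tool yaw 0.35 turn rx -0.35
shift tool mm [-2.000e-01  2.343e+02  1.346e+02]
```

View pics/c6.png

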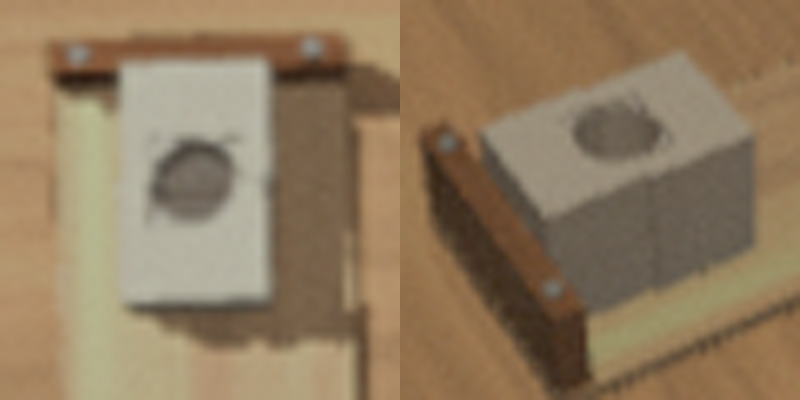

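The pour hole is one round hole at crop (193,180), with no visible step. Now I measure total length and side lines: front rows against back rows.

```bash
python3 - <<'E'
from h import *
im=np.mean([get_image("top") for _ in range(4)],0).astype(np.uint8)
for thr in(125,145):
    r=face(im,244,168,25,.084,thr);print(*[np.round(a,4) for a in r[:3]])
# side edges per row (subpixel half-level crossing), projected to z=.084
hsv=cv2.cvtColor(im,cv2.COLOR_RGB2HSV);
for row in range(152,184,2):
    k=10;c=cv2.resize(im[row:row+1,225:265],None,fx=k,fy=1,interpolation=cv2.INTER_LINEAR);h=cv2.cvtColor(c,cv2.COLOR_RGB2HSV)[0]
    m=np.where((h[:,1]<48)&(h[:,2]>135))[0]
    if len(m):
        P=toz("top",[[225+(a+.5)/k-.5,row] for a in(m[0],m[-1])],.084);print(row,P[0,0].round(4),P[:,1].round(4),(P[:,1].mean()).round(4))
E
```

```text
[0.6202 0.062 ] [ 65.3 101.4] [ -89.8403 -179.6912]
[0.6201 0.0622] [ 64.7 101.4] [-91.0813 179.0847]
152 0.6728 [0.1113 0.1099] 0.1106
154 0.6656 [0.0919 0.0301] 0.061
156 0.6588 [0.092  0.0299] 0.0609
158 0.6521 [0.0921 0.0297] 0.0609
160 0.6453 [0.0921 0.0294] 0.0608
162 0.6386 [0.0922 0.0295] 0.0609
164 0.6318 [0.092  0.0296] 0.0608
166 0.6251 [0.0921 0.0294] 0.0607
168 0.6184 [0.0948 0.0322] 0.0635
170 0.6117 [0.0936 0.0306] 0.0621
172 0.6049 [0.0937 0.0307] 0.0622
174 0.5982 [0.0937 0.0309] 0.0623
176 0.5915 [0.0938 0.031 ] 0.0624
178 0.5848 [0.0943 0.0311] 0.0627
180 0.5781 [0.094  0.0305] 0.0623
182 0.5714 [0.0928 0.05  ] 0.0714
```

Sides are in line to about 1.4 mm and faces parallel to about 1°. Length is 101.4 mm against 100 mm, so a gap of about 1 mm, which is within tolerance. For margin I give a gentle low push on the back face with the fingers shut.

Emit:
move_arm:
  plan:
    - [[0,45,10],[0,0,0],255]
    - [[0,60,10],[-0.3,0,0],255]
    - [[0,60,10],[0,0,0],255]
    - [[0,50,5],[0,0,0],255]
    - [[0,20,3],[0,0,0],255]
    - [[40,0,0],[0,0,0],255]
    - [[50,0,0],[0,0,0],255]
    - [[30,0,0],[0,0,0],255]
    - [[12,0,0],[0,0,0],255]
    - [[0,0,0],[0,0,0],255]

```text
time: 15.45
tool_pos: [0.4955, 0.0662, 0.0384]
ee_rot: [-0.015, 1.572, 0.015]
force: [-0.8, -0.5, 0.2]
gripper_width: 0.009
```

```bash
python3 rel.py .560 .061 0.6
```

```text
15.45 [0.4955 0.0662 0.0384] F [-0.8 -0.5  0.2] T [0.06 0.04 0.02] w 0.9 tilt deg [-0.06  0.  ]
tool yaw 1.08 turn rx 0.48
shift tool mm [-0.1 -6.5 64.4]
```

Emit:
move_arm:
  plan:
    - [[0,-4.5,15],[0.5,0,0],255]
    - [[0,0,20],[0,0,0],255]
    - [[0,0,12],[0,0,0],255]
    - [[0,0,6],[0,0,0],255]
    - [[0,0,3],[0,0,0],255]
    - [[0,0,2],[0,0,0],255]
    - [[0,0,0],[0,0,0],255]

```text
time: 16.32
tool_pos: [0.5537, 0.0618, 0.0384]
ee_rot: [-0.007, 1.571, 0.007]
force: [-0.6, -0.2, -0.5]
gripper_width: 0.008
```

Emit:
move_arm:
  plan:
    - [[0,0,1.5],[0,0,0],255]
    - [[0,0,1.5],[0,0,0],255]
    - [[0,0,0],[0,0,0],255]

```text
time: 16.7
tool_pos: [0.5572, 0.0617, 0.0386]
ee_rot: [-0.007, 1.571, 0.007]
force: [0.6, 0.7, -0.1]
gripper_width: 0.007
```

Emit:
move_arm:
  plan:
    - [[0,0,1],[0,0,0],255]
    - [[0,0,1],[0,0,0],255]
    - [[0,0,0],[0,0,0],255]

```text
time: 17.08
tool_pos: [0.5592, 0.0618, 0.0386]
ee_rot: [-0.007, 1.571, 0.007]
force: [0.2, 0.5, 0.3]
gripper_width: 0.003
```

Emit:
move_arm:
  plan:
    - [[0,0,1],[0,0,0],255]
    - [[0,0,1],[0,0,0],255]
    - [[0,0,0],[0,0,0],255]

```text
time: 17.45
tool_pos: [0.5611, 0.0618, 0.0386]
ee_rot: [-0.007, 1.571, 0.007]
force: [0.3, 0.9, -0.1]
gripper_width: 0.007
```

Emit:
move_arm:
  plan:
    - [[0,0,1],[0,0,0],255]
    - [[0,0,0],[0,0,0],255]

```text
time: 17.7
tool_pos: [0.5621, 0.0618, 0.0386]
ee_rot: [-0.007, 1.571, 0.007]
force: [0.1, -0.6, -0.2]
gripper_width: 0.005
```

Emit:
move_arm:
  plan:
    - [[0,0,1],[0,0,0],255]
    - [[0,0,0],[0,0,0],255]

```text
time: 17.95
tool_pos: [0.5631, 0.0618, 0.0386]
ee_rot: [-0.007, 1.571, 0.007]
force: [0.1, -0.3, -0.3]
gripper_width: 0.004
```

Emit:
move_arm:
  plan:
    - [[0,0,1],[0,0,0],255]
    - [[0,0,0],[0,0,0],255]

```text
time: 18.2
tool_pos: [0.5637, 0.0618, 0.0385]
ee_rot: [-0.007, 1.572, 0.007]
force: [-2.0, -0.4, 1.2]
gripper_width: 0.003
```

Emit:
move_arm:
  plan:
    - [[0,0,1],[0,0,0],255]
    - [[0,0,0],[0,0,0],255]

```text
time: 18.45
tool_pos: [0.5637, 0.0619, 0.0384]
ee_rot: [-0.007, 1.574, 0.007]
force: [-4.9, -0.5, 4.1]
gripper_width: 0.003
```

Emit:
move_arm:
  plan:
    - [[0,0,1],[0,0,0],255]
    - [[0,0,0],[0,0,0],255]

```text
time: 18.7
tool_pos: [0.5636, 0.0619, 0.0383]
ee_rot: [-0.007, 1.576, 0.007]
force: [-7.5, 0.7, 5.9]
gripper_width: 0.005
```

Emit:
move_arm:
  plan:
    - [[0,0,1],[0,0,0],255]
    - [[0,0,0],[0,0,0],255]

```text
time: 18.95
tool_pos: [0.5636, 0.0619, 0.0382]
ee_rot: [-0.007, 1.578, 0.007]
force: [-9.9, -0.6, 7.9]
gripper_width: 0.007
```

Emit:
move_arm:
  plan:
    - [[0,0,1],[0,0,0],255]
    - [[0,0,0],[0,0,0],255]

```text
time: 19.2
tool_pos: [0.5635, 0.0619, 0.0381]
ee_rot: [-0.007, 1.581, 0.007]
force: [-11.3, -1.2, 9.8]
gripper_width: 0.006
```

At 11 N the half does not move, though its own friction is only about 2–3 N, so it is seated. I retreat.

Emit:
move_arm:
  plan:
    - [[0,0,-5],[0,0,0],255]
    - [[0,0,-20],[0,0,0],255]
    - [[-10,0,-40],[0,0,0],255]
    - [[-50,0,-30],[0,0,0],255]
    - [[-50,-20,0],[0,0,0],255]
    - [[0,-60,0],[0,0,0],255]
    - [[0,-60,0],[0,0,0],255]
    - [[0,-60,0],[0,0,0],255]
    - [[0,0,0],[0,0,0],255]
    - [[0,0,0],[0,0,0],255]

```text
time: 20.45
tool_pos: [0.4751, -0.139, 0.1485]
ee_rot: [-0.006, 1.57, 0.006]
force: [-0.5, -0.5, 0.1]
gripper_width: 0.004
```

```bash
python3 rel.py .56 .061 0.6; python3 - <<'E'
from h import *
im=get_image("top");s=get_image("scene")
for thr in(125,145):
    r=face(im,244,168,25,.084,thr);print(*[np.round(a,4) for a in r[:3]])
cv2.imwrite("pics/c7.png",np.hstack([cv2.resize(i,(400,400),interpolation=cv2.INTER_CUBIC) for i in(im[130:250,120:390],s[190:250,205:265])])[:,:,::-1])
E
```

```text
20.45 [ 0.4751 -0.139   0.1485] F [-0.5 -0.5  0.1] T [ 0.02 -0.05 -0.01] w 0.3 tilt deg [0.05 0.02]
tool yaw 0.45 turn rx -0.15
shift tool mm [1.000e-01 1.993e+02 8.650e+01]
[0.6198 0.062 ] [ 65.1 101.8] [-91.0812 179.0835]
[0.6203 0.0622] [ 64.7 100.9] [-91.0813 179.0847]
```

View pics/c7.png

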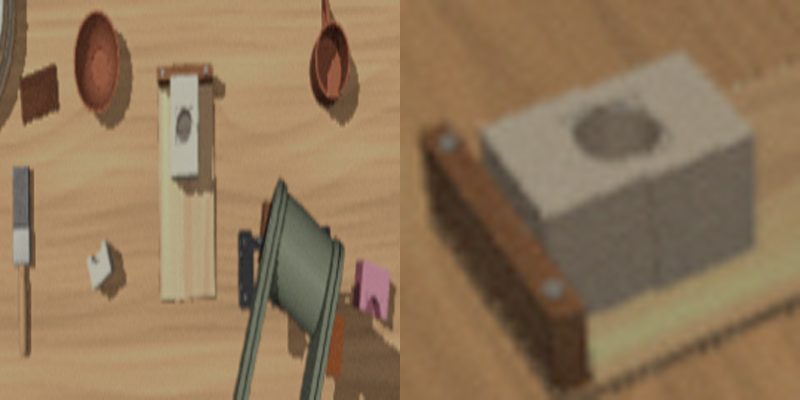

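The mould is closed, the bystanders are in place, and the gripper is 75 mm above the nearest thing. Handing in.

```bash
python3 -c "
from rig import *
print(hand_in())"
```

```text
the job is handed in; nothing more can be done
None
```

The mould is closed on the board and the job is handed in at about 20.5 s; the interface gives no verdict. I picked out the large white half by size (62 x 50 mm), gripped it across its width and set it on the board about 20 mm in front of the fixed half. I then slid it in until the faces met, at about 16 N. After releasing, I pushed low on its back with the fingers shut at 11 N, and it did not move.

Last checks:
- **Fit:** the two halves together measure 100.9–101.8 mm against 100 mm, so a gap of about 1 mm, which is close to what one camera pixel can resolve.
- **Alignment:** before that last push, the sides were in line to about 1.4 mm and the faces parallel to about 1° (0.02 rad). I did not measure these row by row again afterwards, and the last picture shows no visible step.
- **Pour hole:** it looks like one round hole in both cameras.
- **Other things:** the bystanders in the last picture (small half, mug, bowl, brush and rib) look unmoved. The glaze jar was outside that crop, but the arm never went near it. The gripper touches nothing.

One reading did not fully agree: the rectangle fitted to both top faces came out 65 mm wide instead of 62 mm. The sideways offset explains most of that.

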